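# Set out rubber stoppers by size

### The job

Set the four rubber stoppers out in order of size along the row of cork discs, one standing in the middle of each disc with its wide end up, the smallest at the end next to the green jar and the largest at the far end. Do not knock over the small glass vial standing among them.

Things in the scene. Friction and masses are not known exactly. Their poses are not given: they have to be found in the camera images.
- stopper_xs_mid (a point): The smallest of four orange-red solid rubber stoppers (bungs), loose, round, standing upright on the bench wide end up: 28 mm tall; the upper half is a straight cylinder 26 mm across, the lower half tapers to a foot 21 mm across. This point is its centre, 14 mm above its foot; z axis points up through the wide end.
- stopper_s_mid (a point): The second smallest of four orange-red solid rubber stoppers (bungs), loose, round, standing upright on the bench wide end up: 32 mm tall; the upper half is a straight cylinder 36 mm across, the lower half tapers to a foot 30 mm across. This point is its centre, 16 mm above its foot; z axis points up through the wide end.
- stopper_m_mid (a point): The second largest of four orange-red solid rubber stoppers (bungs), loose, round, standing upright on the bench wide end up: 36 mm tall; the upper half is a straight cylinder 47 mm across, the lower half tapers to a foot 40 mm across. This point is its centre, 18 mm above its foot; z axis points up through the wide end.
- stopper_l_mid (a point): The largest of four orange-red solid rubber stoppers (bungs), loose, round, standing upright on the bench wide end up: 40 mm tall; the upper half is a straight cylinder 58 mm across, the lower half tapers to a foot 50 mm across. This point is its centre, 20 mm above its foot; z axis points up through the wide end.
- pad_a_top (a point): One of four identical fixed cork discs, 64 mm across and 5 mm thick, in a roughly straight row about 80 mm apart (to within 10 mm) on a white board (95 x 345 mm, 6 mm thick) fixed to the bench. This point is the centre of the disc's upper face, 11 mm above the bench. The discs a, b, c, d lie in this order along the row; a and d are the ends.
- pad_b_top (a point): One of four identical fixed cork discs, 64 mm across and 5 mm thick, in a roughly straight row about 80 mm apart (to within 10 mm) on a white board (95 x 345 mm, 6 mm thick) fixed to the bench. This point is the centre of the disc's upper face, 11 mm above the bench. The discs a, b, c, d lie in this order along the row; a and d are the ends.
- pad_c_top (a point): One of four identical fixed cork discs, 64 mm across and 5 mm thick, in a roughly straight row about 80 mm apart (to within 10 mm) on a white board (95 x 345 mm, 6 mm thick) fixed to the bench. This point is the centre of the disc's upper face, 11 mm above the bench. The discs a, b, c, d lie in this order along the row; a and d are the ends.
- pad_d_top (a point): One of four identical fixed cork discs, 64 mm across and 5 mm thick, in a roughly straight row about 80 mm apart (to within 10 mm) on a white board (95 x 345 mm, 6 mm thick) fixed to the bench. This point is the centre of the disc's upper face, 11 mm above the bench. The discs a, b, c, d lie in this order along the row; a and d are the ends.
- green_jar_mid (a point): Closed green glass jar with a black cap, 58 mm across, 78 mm tall, fixed to the bench beyond one end of the row (either the pad a or the pad d end), about 118 mm from the centre of the last disc; this point is its centre, 39 mm up. (A white jar with a blue cap stands at the other end.)
- vial_mid (a point): Loose clear glass vial with a black cap standing upright on the bench among the stoppers, 22 mm across, 57 mm tall; this point is its centre, 28.5 mm up; z axis up. It is not to be knocked over.
There are look-alikes about, which are no part of the job. Leave any pink or purple look-alike of the part that bears stopper_m_mid alone.

How it is judged:
At the end, for the whole second after the job is handed in: Each stopper stands upright (within 0.15 rad), wide end up and at rest on its own cork disc, its centre within 14 mm of the disc's centre; counted from the end next to the green jar the order is smallest, second smallest, second largest, largest (((horizontal distance between green_jar_mid and pad_a_top below 0.2 m and horizontal distance between stopper_xs_mid and pad_a_top below 0.014 m and z of stopper_xs_mid in the frame of pad_a_top between 0.01 and 0.018 m and angle between each of stopper_xs_mid, stopper_s_mid, stopper_m_mid, stopper_l_mid's own z axis and vertical below 0.15 rad and horizontal distance between stopper_s_mid and pad_b_top below 0.014 m and z of stopper_s_mid in the frame of pad_b_top between 0.012 and 0.02 m and horizontal distance between stopper_m_mid and pad_c_top below 0.014 m and z of stopper_m_mid in the frame of pad_c_top between 0.014 and 0.022 m and horizontal distance between stopper_l_mid and pad_d_top below 0.014 m and z of stopper_l_mid in the frame of pad_d_top between 0.016 and 0.024 m) or (horizontal distance between green_jar_mid and pad_d_top below 0.2 m and horizontal distance between stopper_xs_mid and pad_d_top below 0.014 m and z of stopper_xs_mid in the frame of pad_d_top between 0.01 and 0.018 m and angle between each of stopper_xs_mid, stopper_s_mid, stopper_m_mid, stopper_l_mid's own z axis and vertical below 0.15 rad and horizontal distance between stopper_s_mid and pad_c_top below 0.014 m and z of stopper_s_mid in the frame of pad_c_top between 0.012 and 0.02 m and horizontal distance between stopper_m_mid and pad_b_top below 0.014 m and z of stopper_m_mid in the frame of pad_b_top between 0.014 and 0.022 m and horizontal distance between stopper_l_mid and pad_a_top below 0.014 m and z of stopper_l_mid in the frame of pad_a_top between 0.016 and 0.024 m)) and linear speed of each of stopper_xs, stopper_s, stopper_m, stopper_l below 0.02 m/s); the robot touches nothing.
It fails at once if the standing glass vial is knocked over (tilted by more than 0.6 rad) (angle between vial_mid's own z axis and vertical above 0.6 rad).
It also fails if it takes over 90 s, if anything falls off the work surface, if the arm or the gripper's body presses on something with over 40 N, if the wrist force passes 120 N, or if a joint passes its speed limit or range.

### The arm

A 6-joint arm with a two-finger parallel gripper is mounted at the origin on the work surface. World frame = base frame: x ahead of the robot, y to its left, z up, the work surface at z = 0. Lengths are in m, angles in rad, forces in N, time in s.
With the tool pointing down it reaches from about 0.35 to 0.925 m from the base axis. Payload 6.4 kg.
Tool frame: the origin (TCP) lies at the very end of the fingers, on their centre line; the grasp point (between the pads) lies 19 mm behind it; z points along the fingers, y is the direction in which the jaws open and shut (so a half turn about z gives the same grasp; the last joint's range is limited). The gripper opens to 94 mm and grips with 3 to 60 N. Pads are 16 mm wide; open, the fingers measure 119 mm over their backs; the gripper's body (75 mm by 177 mm) begins 78 mm behind the grasp point.
Start: joints at [-0.174, 0.245, 1.558, -0, 1.339, -0.174], TCP at [0.65, 0, 0.205] pointing down, gripper open.
Joint ranges: [-3.13, 3.13], [-1.02, 2.26], [0.13, 2.54], [-0.95, 4.09], [0.21, 2.88], [-2.74, 2.74]. Speed limits (rad/s): [2.57, 2.57, 3.14, 3.14, 3.14, 3.14].

### API

Orientations are given as a unit quaternion [x, y, z, w].
In Python, from cell import sensors, capture, ticket, nets gives the robot as it stands.
- The arm moves only by the shell command python3 -m creep 'ROWS'. ROWS is JSON, a list that holds one entry, the list of rows, each a list of 7 numbers: the closure, from -1 (fully open) to 1 (shut), then the shift along the tool's x, y, z in mm, then the turn, a rotation vector about the tool's x, y, z in degrees. In form: [[[fingers, x, y, z, wx, wy, wz], ...]]. A call has 1 to 5 rows; each row is the pose to reach, as a shift and turn from the pose commanded when the call began, along the tool's axes at that moment; what a row does not reach only later rows make up. A row lasts 1/10 s, in which the tool goes at most 50 mm and 8.59 degrees, less where a joint would pass 70% of its speed; a pose out of reach is approached as far as the arm can. A call with a gripper value outside its range is refused whole. The fingers move at their own pace and stop on an object; the grip force is fixed at half the most. Time passes only in rows, so rows that repeat a pose let the fingers close. It gives the time, the measured TCP pose, the force and the opening at its end, in the units of the state.
- sensors.get_obs(): the state, without advancing time (a new reading comes with each control period).
- capture(name): name is "scene" or "side" or "wrist"; returns a dict with "img" (384x512x3 uint8, blue, green, red), "fx", "fy", "cx", "cy" (pixels), "rvec" (rotation vector, rad) and "tvec" (3), from world to camera coordinates, as OpenCV has them. Camera axes: x right, y down, z forward; pixel columns grow to the right and rows downward; lengths in m; the calibration is good to about 2 mm. A picture is of the moment at which its call begins. There is no depth.
- ticket.finish_job(): hands the job in, once; it reports no verdict.
Trained networks look in a picture, given as the dict that the camera call returned (one of the last four; its "shot" number tells which), for a name from the list of things; names that differ only in an ending like _2 or _b are one class to them, and where a whole thing is asked for, a point or a joint stands for the part that bears it (a point fixed in the world has none). Each returns a list of dicts, best first, with "conf" (0 to 1); they miss things now and then, are a little off and sometimes report something else, mostly with a low value. They report only what shows in the picture. A call takes as long as a camera call. They do not tell look-alikes from the thing itself.
- nets.boxes_of(picture, target): "location" ([row, column] in pixels, amid what is visible of it).
- nets.masks_of(picture, target): "mask" (384x512 bool, what is visible of it) and "location" ([row, column] in pixels, amid what is visible of it).
- nets.landmark_of(picture, target): "location" ([row, column] in pixels: a listed point, or the origin of a listed thing).
The state is a dict: "t": time; "joint_pos": joint angles; "qvel": joint speeds; "tau": joint torques, N m; "position": TCP position; "tcp_rot": TCP orientation; "contact_force": force on the tool from outside, world axes, zero at the start; "ft_torque": the same for the moment, N m; "opening": finger opening in m.
Only numpy, scipy, OpenCV 4.12 (cv2) and the standard library are available. Lean on these libraries where they do the work, as an engineer would, in place of code of your own. Each camera call takes 0.05 s, during which the arm holds its last target. There are 200 camera calls.

## Working session

There is one attempt and no reset: what is moved stays moved. The work goes in short steps, Python scripts to look and compute and a shell command to move; the robot and the scene stay as the last step left them, time stands still between calls to the robot, and variables do not carry over. Pictures are saved under pics/ and viewed, about 12 in all and at most 16, crops included, and the job is handed in when it is done.

```bash
ls; mkdir -p pics
cat > h.py <<'E'
import numpy as np, cv2
from cell import sensors, capture, ticket, nets
def ray(p,rc):
    R=cv2.Rodrigues(np.array(p["rvec"],float))[0]; t=np.array(p["tvec"],float).ravel()
    d=R.T@np.array([(rc[1]-p["cx"])/p["fx"],(rc[0]-p["cy"])/p["fy"],1.]); return -R.T@t,d
def at_z(p,rc,z):
    c,d=ray(p,rc); return c+d*(z-c[2])/d[2]
def proj(p,X):
    q=cv2.projectPoints(np.array(X,float).reshape(-1,3),np.array(p["rvec"],float),np.array(p["tvec"],float),np.array([[p["fx"],0,p["cx"]],[0,p["fy"],p["cy"]],[0,0,1.]]),None)[0].reshape(-1,2)
    return q[:,::-1]
Z=dict(stopper_xs_mid=.014,stopper_s_mid=.016,stopper_m_mid=.018,stopper_l_mid=.020,pad_a_top=.011,pad_b_top=.011,pad_c_top=.011,pad_d_top=.011,green_jar_mid=.039,vial_mid=.0285)
E
python3 - <<'E'
from h import *
ims=[]
for n in ("scene","side"):
    p=capture(n); ims.append(p["img"]); cv2.imwrite(f"pics/{n}0.png",p["img"])
    for k,z in Z.items():
        print(n,k,[(round(d["conf"],2),np.round(d["location"]).astype(int).tolist(),np.round(at_z(p,d["location"],z)[:2],3).tolist()) for d in nets.landmark_of(p,k)[:6]])
print(sensors.get_obs())
E
```

```text
pics
scene stopper_xs_mid []
scene stopper_s_mid [(0.43, [195, 228], [0.453, -0.101]), (0.43, [236, 355], [0.642, 0.216]), (0.2, [251, 279], [0.647, 0.005])]
scene stopper_m_mid [(0.77, [204, 159], [0.452, -0.293]), (0.67, [170, 171], [0.338, -0.252]), (0.62, [189, 126], [0.385, -0.383]), (0.62, [217, 125], [0.475, -0.386])]
scene stopper_l_mid [(0.56, [175, 359], [0.454, 0.289])]
scene pad_a_top [(0.68, [260, 216], [0.64, -0.159])]
scene pad_b_top [(0.9, [252, 250], [0.634, -0.068])]
scene pad_c_top [(0.69, [252, 279], [0.649, 0.006]), (0.22, [203, 160], [0.443, -0.29])]
scene pad_d_top [(0.73, [247, 312], [0.649, 0.094]), (0.61, [196, 226], [0.455, -0.105])]
scene green_jar_mid [(0.76, [238, 355], [0.656, 0.206])]
scene vial_mid [(0.7, [252, 283], [0.657, 0.012]), (0.59, [194, 190], [0.439, -0.204])]
side stopper_xs_mid [(0.46, [188, 225], [0.461, 0.112])]
side stopper_s_mid [(0.74, [231, 246], [0.46, -0.113])]
side stopper_m_mid [(0.93, [308, 298], [0.484, -0.381]), (0.71, [322, 250], [0.392, -0.385]), (0.71, [183, 289], [0.641, 0.079]), (0.68, [281, 261], [0.442, -0.292]), (0.63,
[... 535 characters left out ...]
58, -0.116])]
{'t': 1.1, 'joint_pos': array([-1.74107672e-01,  2.45096108e-01,  1.55777307e+00, -3.72941097e-05,
        1.33868109e+00, -1.74072990e-01]), 'qvel': array([-0.00054431, -0.00052275,  0.00106051,  0.00120086, -0.00036532,
        0.00076124]), 'tau': array([-4.22186149e-04, -4.15840781e+01, -3.14879358e+01,  6.84756297e-02,
        2.88775284e-02, -1.55371515e-05]), 'position': array([ 6.50026906e-01, -1.41284213e-05,  2.05472242e-01]), 'tcp_rot': array([ 7.07116010e-01,  7.07097552e-01, -2.69865587e-06,  2.77680147e-05]), 'contact_force': array([-0.02447966,  0.28115491, -0.32860403]), 'ft_torque': array([-0.00386191, -0.01397053,  0.0067818 ]), 'opening': 0.09390624063594791}
```

Run:
```python
import cv2
a=cv2.imread("pics/scene0.png");b=cv2.imread("pics/side0.png")
cv2.imwrite("pics/s1.png",cv2.resize(a[140:320,60:430],None,fx=2.1,fy=2.1))
cv2.imwrite("pics/s2.png",cv2.resize(b[110:370,140:400],None,fx=2.2,fy=2.2))
```

```text
(no output)
```

View pics/s1.png

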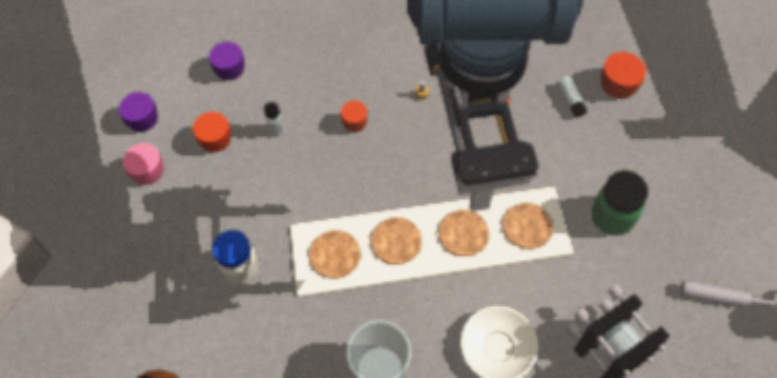

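View pics/s2.png

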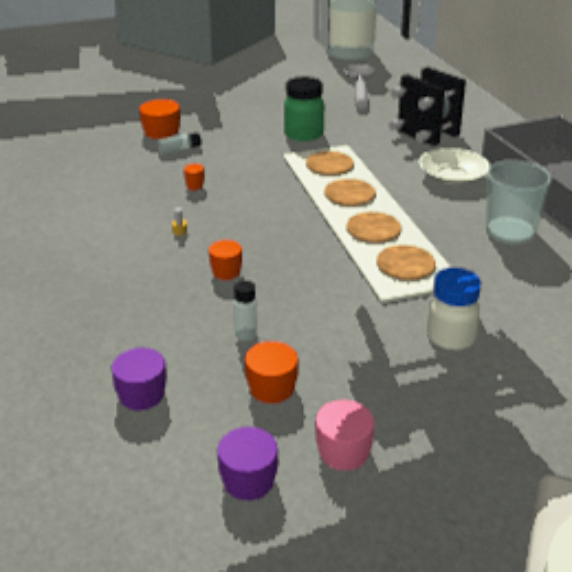

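Candidates in the scene image as orange-red stoppers: (175,359) L, (188,~300, hidden by the arm; side 188,225) XS, (195,228) S and (204,159) M. The look-alikes are purple at (170,171) and (189,126), and pink at (217,125). The green jar is at the +y (pad d) end, so XS→d, S→c, M→b, L→a. Next I refine the positions by colour silhouettes.

```bash
cat >> h.py <<'E'
from scipy.optimize import minimize
D=dict(xs=(.028,.026,.021),s=(.032,.036,.030),m=(.036,.047,.040),l=(.040,.058,.050))
def redmask(img):
    h=cv2.cvtColor(img,cv2.COLOR_BGR2HSV); return (((h[...,0]<9)|(h[...,0]>176))&(h[...,1]>190)&(h[...,2]>70)).astype(np.uint8)
def corkmask(img):
    h=cv2.cvtColor(img,cv2.COLOR_BGR2HSV); return ((h[...,0]>=7)&(h[...,0]<20)&(h[...,1]>90)&(h[...,2]>110)).astype(np.uint8)
def hull(p,xy,rings):
    a=np.linspace(0,2*np.pi,48,endpoint=False)
    X=np.concatenate([np.c_[xy[0]+r*np.cos(a),xy[1]+r*np.sin(a),0*a+z] for z,r in rings])
    return cv2.convexHull(proj(p,X)[:,::-1].astype(np.float32))
def cen(h): m=cv2.moments(h); return np.array([m["m01"],m["m10"]])/m["m00"],m["m00"]
def fit(p,c,rings):
    z=np.mean([r[0] for r in rings]); xy=at_z(p,c,z)[:2]
    for _ in range(4):
        pc,A=cen(hull(p,xy,rings)); xy=xy+at_z(p,c,z)[:2]-at_z(p,pc,z)[:2]
    return xy,A
def rings(k,z0=0.):
    H,d,f=D[k]; return [(z0,f/2),(z0+H/2,d/2),(z0+H,d/2)]
def blobs(p,mask,mn=25):
    n,_,s,c=cv2.connectedComponentsWithStats(mask,connectivity=4)
    return [(c[i][::-1],s[i,4]) for i in range(1,n) if s[i,4]>=mn]
def report(p,z0=0.):
    for c,A in blobs(p,redmask(p["img"])):
        print("red",np.round(c),A,{k:(np.round(fit(p,c,rings(k,z0))[0],4).tolist(),round(fit(p,c,rings(k,z0))[1])) for k in D})
    for c,A in blobs(p,corkmask(p["img"]),60):
        xy,M=fit(p,c,[(.006,.032),(.011,.032)]); print("cork",np.round(c),A,np.round(xy,4),round(M))
E
python3 - <<'E'
from h import *
for n in ("scene","side","wrist"):
    p=capture(n); print(n); report(p)
    if n=="wrist": cv2.imwrite("pics/w0.png",p["img"])
E
```

```text
scene
red [173. 357.] 220 {'xs': ([0.445, 0.2855], 92), 's': ([0.4465, 0.2843], 163), 'm': ([0.4481, 0.2832], 263), 'l': ([0.4496, 0.282], 387)}
red [194. 228.] 83 {'xs': ([0.45, -0.0981], 93), 's': ([0.4516, -0.0982], 166), 'm': ([0.4532, -0.0983], 270), 'l': ([0.4548, -0.0984], 399)}
red [202. 161.] 219 {'xs': ([0.445, -0.288], 99), 's': ([0.4466, -0.2876], 176), 'm': ([0.4482, -0.2872], 286), 'l': ([0.4498, -0.2868], 423)}
cork [171.  17.] 178 [ 0.2583 -0.699 ] 336
cork [200. 160.] 141 [ 0.43   -0.2915] 366
cork [247. 311.] 390 [0.6477 0.0929] 439
cork [251. 280.] 404 [0.643  0.0109] 446
cork [254. 248.] 404 [ 0.6386 -0.0743] 454
cork [261. 219.] 417 [ 0.6426 -0.1519] 467
cork [331. 141.] 349 [ 0.7846 -0.3568] 620
side
cork [ 56. 193.] 132 [0.7105 2.4033] 14
cork [ 60. 125.] 60 [0.1912 2.4257] 16
cork [162. 211.] 239 [0.4585 0.3132] 151
cork [184. 289.] 178 [0.6469 0.092 ] 208
cork [189. 227.] 79 [0.4666 0.1149] 222
cork [197. 299.] 210 [0.6426 0.0099] 249
cork [213. 309.] 258 [ 0.6376 -0.0749] 304
cork [227. 241.] 204 [ 0.4568 -0.0828] 353
cork [229. 324.] 320 [ 0.6416 -0.1525] 368
cork [242. 442.] 371 [ 0.87   -0.2808] 440
cork [277. 262.] 518 [ 0.4504 -0.2713] 601
wrist
cork [108. 251.] 1827 [0.6473 0.0929] 1915
cork [100. 108.] 386 [0.4578 0.1028] 2027
cork [169. 248.] 1570 [0.6427 0.0115] 1650
cork [226. 245.] 1361 [ 0.6377 -0.0736] 1447
cork [245. 117.] 623 [ 0.4462 -0.1037] 1418
cork [263. 248.] 379 [ 0.6418 -0.1327] 1328
cork [329. 475.] 180 [ 1.0097 -0.2511] 1173
cork [332. 237.] 61 [ 0.6239 -0.255 ] 1123
cork [332. 325.] 497 [ 0.7659 -0.2555] 1127
```

View pics/w0.png

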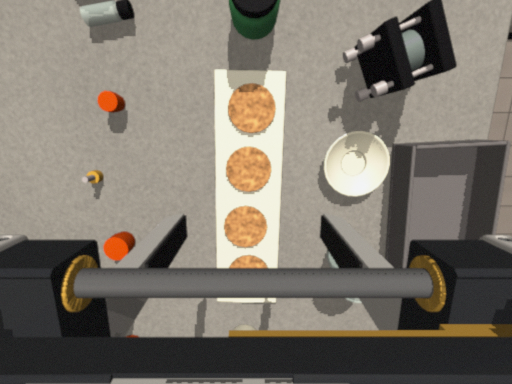

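The wrist view shows XS at (102,110) and S at (246,119), with the four corks down the middle and the green jar at the top, beside pad d. Pads agree to about 1 mm; I'll widen the red hue so the whole silhouette is captured.

```bash
sed -i 's/(h\[...,0\]<9)|(h\[...,0\]>176))&(h\[...,1\]>190)/(h[...,0]<15)|(h[...,0]>176))\&(h[...,1]>205)/' h.py
python3 - <<'E'
from h import *
for n in ("scene","side","wrist"):
    p=capture(n); print(n)
    for c,A in blobs(p,redmask(p["img"]),30):
        print("red",np.round(c),A,{k:(np.round(fit(p,c,rings(k))[0],4).tolist(),round(fit(p,c,rings(k))[1])) for k in D})
E
```

```text
scene
red [205. 161.] 92 {'xs': ([0.4544, -0.2868], 99), 's': ([0.4559, -0.2864], 177), 'm': ([0.4575, -0.2859], 288), 'l': ([0.4591, -0.2855], 426)}
side
red [164. 212.] 255 {'xs': ([0.4583, 0.2882], 80), 's': ([0.4575, 0.2836], 135), 'm': ([0.4568, 0.279], 209), 'l': ([0.4561, 0.2745], 300)}
red [190. 228.] 75 {'xs': ([0.4656, 0.0984], 105), 's': ([0.4648, 0.0945], 178), 'm': ([0.4641, 0.0907], 278), 'l': ([0.4633, 0.0869], 401)}
red [228. 242.] 202 {'xs': ([0.4558, -0.0978], 147), 's': ([0.4551, -0.1009], 252), 'm': ([0.4544, -0.104], 397), 'l': ([0.4537, -0.107], 576)}
red [279. 263.] 528 {'xs': ([0.4484, -0.2843], 216), 's': ([0.4477, -0.2867], 375), 'm': ([0.447, -0.2889], 598), 'l': ([0.4463, -0.2912], 873)}
wrist
red [101. 110.] 385 {'xs': ([0.4655, 0.1008], 502), 's': ([0.4672, 0.1004], 915), 'm': ([0.469, 0.0999], 1514), 'l': ([0.471, 0.0993], 2275)}
red [245. 118.] 572 {'xs': ([0.4527, -0.0993], 400), 's': ([0.4543, -0.0981], 718), 'm': ([0.456, -0.0968], 1172), 'l': ([0.4578, -0.0955], 1745)}
```

```bash
python3 -m creep '[[[-1,99,-184,80,0,0,0],[-1,99,-184,80,0,0,0],[-1,99,-184,80,0,0,0],[-1,99,-184,80,0,0,0],[-1,99,-184,80,0,0,0]]]'
python3 - <<'E'
from h import *
p=capture("wrist"); cv2.imwrite("pics/w1.png",p["img"])
for c,A in blobs(p,redmask(p["img"]),30):
        print("red",np.round(c),A,{k:(np.round(fit(p,c,rings(k))[0],4).tolist(),round(fit(p,c,rings(k))[1])) for k in D})
print(sensors.get_obs()["position"])
E
```

```text
t: 1.9
position: [0.4618, 0.1004, 0.1232]
tcp_rot: [0.707, 0.708, -0.001, -0.002]
contact_force: [1.0, 0.3, -0.1]
opening: 0.0942
red [ 16. 246.] 1840 {'xs': ([0.4543, 0.2683], 898), 's': ([0.4545, 0.2667], 1674), 'm': ([0.4546, 0.2648], 2823), 'l': ([0.4547, 0.2629], 4307)}
red [192. 256.] 388 {'xs': ([0.464, 0.1018], 525), 's': ([0.464, 0.1026], 1006), 'm': ([0.4639, 0.1034], 1730), 'l': ([0.4639, 0.1042], 2675)}
[0.45981907 0.10124476 0.12211428]
```

View pics/w1.png

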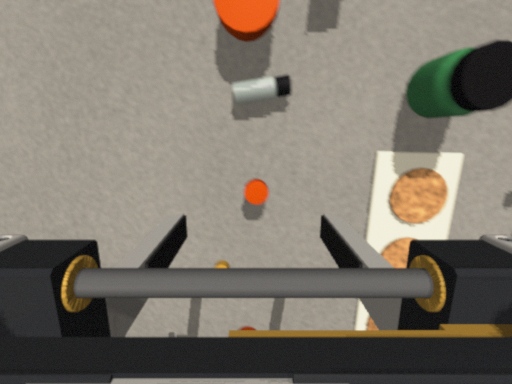

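XS is at (192,256), centred between the fingers; the lying vial is at (88,262), L at (10,246). I'll descend.

```bash
python3 -m creep '[[[-1,2,-1,50,0,0,0],[-1,2,-1,100,0,0,0],[-1,2,-1,120,0,0,0],[-1,2,-1,120,0,0,0],[1,2,-1,120,0,0,0]]]'; python3 -m creep '[[[1,0,0,0,0,0,0],[1,0,0,0,0,0,0],[1,0,0,0,0,0,0],[1,0,0,0,0,0,0],[1,0,0,0,0,0,0]]]'
```

```text
t: 2.45
position: [0.466, 0.1008, 0.0063]
tcp_rot: [0.707, 0.707, 0.0, 0.0]
contact_force: [0.7, 0.5, -0.3]
opening: 0.089
t: 2.95
position: [0.4652, 0.101, 0.0058]
tcp_rot: [0.707, 0.707, 0.0, 0.0]
contact_force: [0.1, -0.1, -0.6]
opening: 0.0495
```

```bash
python3 -m creep '[[[1,0,0,0,0,0,0],[1,0,0,0,0,0,0],[1,0,0,0,0,0,0],[1,0,0,0,0,0,0],[1,0,0,-30,0,0,0]]]'; python3 -m creep '[[[1,0,0,-40,0,0,0],[1,-4,50,-40,0,0,0],[1,-8,100,-40,0,0,0],[1,-8,150,-40,0,0,0],[1,-8,182,-40,0,0,0]]]';  python3 -m creep '[[[1,0,0,0,0,0,0],[1,0,0,0,0,0,0]]]'
python3 - <<'E'
from h import *
for n in ("scene","side","wrist"):
    p=capture(n); o=sensors.get_obs(); zc=o["position"][2]; print(n,o["position"])
    for c,A in blobs(p,redmask(p["img"]),30):
        if A: print("red",np.round(c),A,np.round(fit(p,c,rings("xs",zc-.005))[0],4))
    cv2.imwrite(f"pics/{n}2.png",p["img"])
E
```

```text
t: 3.45
position: [0.4614, 0.101, 0.0324]
tcp_rot: [0.707, 0.707, -0.003, -0.003]
contact_force: [-0.4, -0.9, 0.2]
opening: 0.0249
t: 3.95
position: [0.6499, 0.0926, 0.0758]
tcp_rot: [0.707, 0.707, 0.001, 0.001]
contact_force: [-0.5, -0.7, -0.4]
opening: 0.025
t: 4.15
position: [0.6466, 0.093, 0.0746]
tcp_rot: [0.707, 0.707, -0.001, -0.001]
contact_force: [-0.2, -0.3, -0.6]
opening: 0.0249
scene [0.64582659 0.09314888 0.07465412]
red [202. 160.] 109 [ 0.4885 -0.2786]
side [0.64555604 0.09321336 0.07483536]
red [160. 290.] 74 [0.6462 0.0899]
red [164. 212.] 258 [0.4338 0.1341]
red [228. 242.] 204 [ 0.4314 -0.1995]
red [279. 263.] 527 [ 0.4252 -0.3605]
wrist [0.64558765 0.09322701 0.07508186]
red [ 5. 23.] 493 [0.5216 0.224 ]
red [234. 253.] 1422 [0.6452 0.0938]
```

```bash
python3 -m creep '[[[1,0,1,40,0,0,0],[1,0,1,50,0,0,0],[1,0,1,57,0,0,0],[1,0,1,57,0,0,0],[1,0,1,58,0,0,0]]]'; python3 -m creep '[[[1,0,0,0,0,0,0],[0.4,0,0,0,0,0,0],[0.2,0,0,0,0,0,0],[-0.2,0,0,0,0,0,0],[-0.3,0,0,0,0,0,0]]]'; python3 -m creep '[[[-1,0,0,0,0,0,0],[-1,0,0,0,0,0,0],[-1,0,0,-40,0,0,0],[-1,0,0,-80,0,0,0],[-1,0,0,-100,0,0,0]]]';  python3 - <<'E'
from h import *
for n in ("scene","side","wrist"):
    p=capture(n); o=sensors.get_obs(); print(n,o["position"])
    for c,A in blobs(p,redmask(p["img"]),30):
        print("red",np.round(c),A,np.round(fit(p,c,rings("xs",.011))[0],4))
    cv2.imwrite(f"pics/{n}3.png",p["img"])
E
```

```text
t: 4.8
position: [0.6488, 0.093, 0.0188]
tcp_rot: [0.707, 0.707, 0.001, 0.001]
contact_force: [-0.1, 0.7, -0.2]
opening: 0.025
t: 5.3
position: [0.6481, 0.093, 0.0176]
tcp_rot: [0.707, 0.707, 0.0, 0.0]
contact_force: [-0.1, -0.5, -0.0]
opening: 0.0487
t: 5.8
position: [0.6499, 0.093, 0.1215]
tcp_rot: [0.707, 0.707, 0.002, 0.002]
contact_force: [0.0, -1.2, 0.3]
opening: 0.0887
scene [0.65152015 0.09301441 0.12437601]
side [0.65071045 0.09298984 0.1218003 ]
red [164. 212.] 258 [0.4543 0.264 ]
red [178. 290.] 73 [0.6479 0.0897]
red [228. 242.] 203 [ 0.4519 -0.114 ]
red [278. 263.] 528 [ 0.4448 -0.2961]
wrist [0.64900854 0.09300521 0.11890586]
red [13. 42.] 1914 [0.4643 0.2595]
red [196. 250.] 494 [0.6481 0.093 ]
```

View pics/wrist3.png

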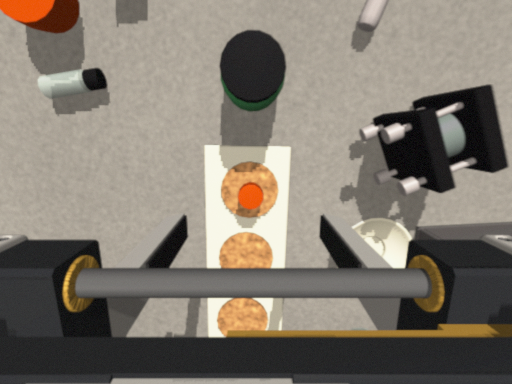

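XS stands at (196,250), in the middle of pad d. Next is S.

```bash
python3 -m creep '[[[-1,-40,-40,-10,0,0,0],[-1,-192,-193,0,0,0,0],[-1,-192,-193,0,0,0,0],[-1,-192,-193,0,0,0,0],[-1,-192,-193,0,0,0,0]]]';  python3 -m creep '[[[-1,-28,-28,0,0,0,0],[-1,0,0,0,0,0,0]]]'
python3 - <<'E'
from h import *
p=capture("wrist"); o=sensors.get_obs(); print(o["position"])
for c,A in blobs(p,redmask(p["img"]),30): print("red",np.round(c),A,np.round(fit(p,c,rings("s"))[0],4))
E
```

```text
t: 6.45
position: [0.4684, -0.083, 0.1158]
tcp_rot: [0.707, 0.707, -0.001, -0.002]
contact_force: [1.2, -0.6, 0.6]
opening: 0.0938
t: 6.65
position: [0.4649, -0.0888, 0.1149]
tcp_rot: [0.713, 0.701, -0.002, -0.003]
contact_force: [1.3, 0.3, -0.5]
opening: 0.0942
[ 0.47073195 -0.08291557  0.11622383]
red [202. 248.] 670 [ 0.4583 -0.0951]
```

```bash
python3 -m creep '[[[-1,-15,-14,0,0,0,0],[-1,-15,-14,0,0,0,0],[-1,-15,-14,0,0,0,0]]]'
python3 - <<'E'
from h import *
p=capture("wrist"); o=sensors.get_obs(); print(o["position"],o["tcp_rot"])
for c,A in blobs(p,redmask(p["img"]),30): print("red",np.round(c),A,np.round(fit(p,c,rings("s"))[0],4))
E
```

```text
t: 7.0
position: [0.4568, -0.097, 0.117]
tcp_rot: [0.707, 0.707, -0.0, -0.001]
contact_force: [-0.8, 0.6, 0.1]
opening: 0.094
[ 0.45708448 -0.09696008  0.11735253] [ 7.07008369e-01  7.07204588e-01 -1.73849083e-04 -8.98064851e-04]
red [  1. 461.] 45 [0.6425 0.08  ]
red [197. 251.] 913 [ 0.4546 -0.0986]
red [326. 246.] 135 [ 0.4474 -0.2587]
```

```bash
python3 -m creep '[[[-1,-2,-2,50,0,0,0],[-1,-2,-2,100,0,0,0],[-1,-2,-2,111,0,0,0],[-1,-2,-2,111,0,0,0],[1,-2,-2,111,0,0,0]]]'; python3 -m creep '[[[1,0,0,0,0,0,0],[1,0,0,0,0,0,0],[1,0,0,0,0,0,0],[1,0,0,0,0,0,0],[1,0,0,0,0,0,0]]]';python3 -m creep '[[[1,0,0,0,0,0,0],[1,0,0,0,0,0,0],[1,0,0,0,0,0,0],[1,0,0,-20,0,0,0],[1,0,0,-60,0,0,0]]]'
```

```text
t: 7.55
position: [0.457, -0.1001, 0.009]
tcp_rot: [0.707, 0.707, 0.0, 0.001]
contact_force: [1.3, -0.1, -0.1]
opening: 0.089
t: 8.05
position: [0.4556, -0.0998, 0.0077]
tcp_rot: [0.707, 0.707, 0.0, 0.0]
contact_force: [0.2, -0.5, -0.3]
opening: 0.0495
t: 8.55
position: [0.4526, -0.0984, 0.0651]
tcp_rot: [0.707, 0.707, -0.001, -0.004]
contact_force: [0.3, 0.2, -0.3]
opening: 0.035
```

```bash
python3 -m creep '[[[1,25,43,-10,0,0,0],[1,50,86,-10,0,0,0],[1,75,129,-10,0,0,0],[1,100,170,-10,0,0,0],[1,110,187,-10,0,0,0]]]';  python3 -m creep '[[[1,0,0,0,0,0,0],[1,0,0,0,0,0,0],[1,0,0,0,0,0,0]]]'
python3 - <<'E'
from h import *
for n in ("side","wrist"):
    p=capture(n); o=sensors.get_obs(); zc=o["position"][2]; print(n,o["position"])
    for c,A in blobs(p,redmask(p["img"]),30):
        print("red",np.round(c),A,np.round(fit(p,c,rings("s",zc-.0075))[0],4))
E
```

```text
t: 9.05
position: [0.6451, 0.0125, 0.0773]
tcp_rot: [0.706, 0.708, 0.001, 0.0]
contact_force: [-0.1, -0.7, -0.3]
opening: 0.0353
t: 9.35
position: [0.6411, 0.0097, 0.0769]
tcp_rot: [0.707, 0.707, -0.001, -0.001]
contact_force: [0.1, -0.2, 0.1]
opening: 0.035
side [0.64124051 0.00959445 0.07707262]
red [163. 213.] 257 [0.4334 0.13  ]
red [171. 300.] 148 [0.6424 0.0082]
red [179. 290.] 57 [ 0.6    -0.0271]
red [279. 263.] 528 [ 0.4245 -0.3625]
wrist [0.64142259 0.00957338 0.07726926]
red [106. 263.] 841 [0.6463 0.0872]
red [233. 253.] 2697 [0.6408 0.0112]
```

```bash
python3 -m creep '[[[1,0,1,40,0,0,0],[1,0,1,50,0,0,0],[1,0,1,57,0,0,0],[1,0,1,57,0,0,0],[1,0,1,58,0,0,0]]]'; python3 -m creep '[[[1,0,0,0,0,0,0],[0.2,0,0,0,0,0,0],[0,0,0,0,0,0,0],[-0.3,0,0,0,0,0,0],[-0.5,0,0,0,0,0,0]]]'; python3 -m creep '[[[-1,0,0,0,0,0,0],[-1,0,0,0,0,0,0],[-1,0,0,-40,0,0,0],[-1,0,0,-80,0,0,0],[-1,0,0,-100,0,0,0]]]';  python3 - <<'E'
from h import *
for n in ("side","wrist"):
    p=capture(n); o=sensors.get_obs(); print(n,o["position"])
    for c,A in blobs(p,redmask(p["img"]),30):
        print("red",np.round(c),A,np.round(fit(p,c,rings("s",.011))[0],4))
E
```

```text
t: 9.95
position: [0.6443, 0.0101, 0.0206]
tcp_rot: [0.707, 0.707, 0.001, 0.001]
contact_force: [0.6, 0.3, 0.2]
opening: 0.0353
t: 10.45
position: [0.6435, 0.0104, 0.0195]
tcp_rot: [0.707, 0.707, 0.0, 0.0]
contact_force: [-0.0, 0.8, -0.3]
opening: 0.0582
t: 10.95
position: [0.6453, 0.0101, 0.1234]
tcp_rot: [0.707, 0.707, 0.002, 0.002]
contact_force: [0.7, -0.7, -0.6]
opening: 0.0933
side [0.64690869 0.00988796 0.12623227]
red [164. 212.] 258 [0.4538 0.2592]
red [178. 290.] 73 [0.6463 0.0858]
red [190. 299.] 166 [0.6435 0.0096]
red [278. 263.] 527 [ 0.4441 -0.2985]
wrist [0.64611033 0.00993154 0.12364002]
red [111. 254.] 547 [0.6487 0.0921]
red [194. 250.] 962 [0.6441 0.0115]
```

```bash
python3 -m creep '[[[-1,-40,-26,0,0,0,0],[-1,-80,-52,0,0,0,0],[-1,-120,-78,0,0,0,0],[-1,-160,-105,0,0,0,0],[-1,-200,-131,0,0,0,0]]]';  python3 -m creep '[[[-1,-40,-26,0,0,0,0],[-1,-80,-52,0,0,0,0],[-1,-98,-64,0,0,0,0],[-1,-98,-64,0,0,0,0],[-1,-98,-64,0,0,0,0]]]'
python3 - <<'E'
from h import *
p=capture("wrist"); o=sensors.get_obs(); print(o["position"],o["tcp_rot"])
for c,A in blobs(p,redmask(p["img"]),30): print("red",np.round(c),A,np.round(fit(p,c,rings("m"))[0],4))
cv2.imwrite("pics/w4.png",p["img"])
E
```

```text
t: 11.55
position: [0.5101, -0.1903, 0.1173]
tcp_rot: [0.707, 0.707, -0.0, -0.001]
contact_force: [0.6, -0.3, -0.5]
opening: 0.0935
t: 12.05
position: [0.4478, -0.287, 0.1179]
tcp_rot: [0.707, 0.707, 0.0, -0.001]
contact_force: [1.0, -0.0, 0.5]
opening: 0.0938
[ 0.44827335 -0.28656428  0.11818236] [ 7.06970931e-01  7.07241829e-01  1.49321248e-04 -1.03714879e-03]
red [196. 253.] 1605 [ 0.4471 -0.2868]
```

View pics/w4.png

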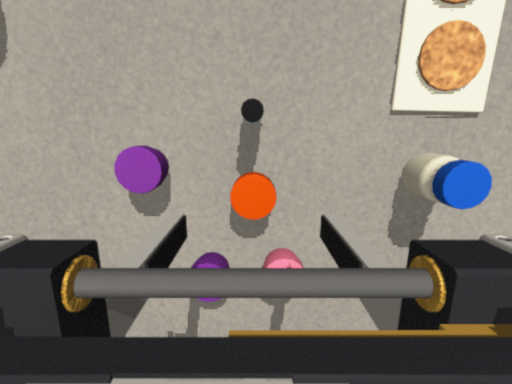

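M is at (196,253), orange, between the purple (169,141) and the pink (270,283), with the vial behind at (110,252). The fingers clear all of them.

```bash
python3 -m creep '[[[-1,0,-1,50,0,0,0],[-1,0,-1,100,0,0,0],[-1,0,-1,111,0,0,0],[-1,0,-1,111,0,0,0],[1,0,-1,111,0,0,0]]]'; python3 -m creep '[[[1,0,0,0,0,0,0],[1,0,0,0,0,0,0],[1,0,0,0,0,0,0],[1,0,0,0,0,0,0],[1,0,0,0,0,0,0]]]';python3 -m creep '[[[1,0,0,0,0,0,0],[1,0,0,0,0,0,0],[1,0,0,-20,0,0,0],[1,0,0,-60,0,0,0],[1,0,0,-80,0,0,0]]]'
```

```text
t: 12.6
position: [0.449, -0.2882, 0.0102]
tcp_rot: [0.707, 0.708, 0.0, 0.001]
contact_force: [0.3, 0.4, 0.8]
opening: 0.0892
t: 13.1
position: [0.4475, -0.2878, 0.0086]
tcp_rot: [0.707, 0.707, -0.0, 0.0]
contact_force: [0.1, 0.3, -0.4]
opening: 0.0495
t: 13.6
position: [0.4482, -0.2884, 0.0907]
tcp_rot: [0.707, 0.707, 0.0, 0.001]
contact_force: [0.9, -0.5, -1.0]
opening: 0.0462
```

```bash
python3 -m creep '[[[1,35,31,0,0,0,0],[1,70,62,0,0,0,0],[1,105,94,0,0,0,0],[1,140,125,0,0,0,0],[1,175,156,0,0,0,0]]]';  python3 -m creep '[[[1,30,28,0,0,0,0],[1,38,34,0,0,0,0],[1,38,34,0,0,0,0],[1,38,34,0,0,0,0]]]'
python3 - <<'E'
from h import *
for n in ("side","wrist"):
    p=capture(n); o=sensors.get_obs(); zc=o["position"][2]; print(n,o["position"])
    for c,A in blobs(p,redmask(p["img"]),30):
        print("red",np.round(c),A,np.round(fit(p,c,rings("m",zc-.0085))[0],4))
E
```

```text
t: 14.1
position: [0.6042, -0.111, 0.088]
tcp_rot: [0.707, 0.707, -0.0, -0.0]
contact_force: [0.1, 0.1, -0.3]
opening: 0.0461
t: 14.5
position: [0.6365, -0.0754, 0.0878]
tcp_rot: [0.707, 0.707, -0.001, -0.001]
contact_force: [0.5, -1.1, -0.3]
opening: 0.0462
side [ 0.63637474 -0.07580291  0.08792789]
red [163. 212.] 255 [0.4289 0.1038]
red [184. 308.] 420 [ 0.6219 -0.0896]
red [178. 290.] 73 [ 0.5942 -0.0454]
wrist [ 0.63643405 -0.0759492   0.0880713 ]
red [  6. 267.] 294 [0.6435 0.0502]
red [102. 263.] 1568 [0.6414 0.0036]
red [234. 253.] 4420 [ 0.636  -0.0735]
```

```bash
python3 -m creep '[[[1,0,1,40,0,0,0],[1,0,1,60,0,0,0],[1,0,1,67,0,0,0],[1,0,1,67,0,0,0],[1,0,1,68,0,0,0]]]'; python3 -m creep '[[[1,0,0,0,0,0,0],[0,0,0,0,0,0,0],[-0.2,0,0,0,0,0,0],[-0.5,0,0,0,0,0,0],[-0.7,0,0,0,0,0,0]]]'; python3 -m creep '[[[-1,0,0,0,0,0,0],[-1,0,0,0,0,0,0],[-1,0,0,-40,0,0,0],[-1,0,0,-80,0,0,0],[-1,0,0,-100,0,0,0]]]';  python3 - <<'E'
from h import *
for n in ("side","wrist"):
    p=capture(n); o=sensors.get_obs(); print(n,o["position"])
    for c,A in blobs(p,redmask(p["img"]),30):
        print("red",np.round(c),A,np.round(fit(p,c,rings("m",.011))[0],4))
E
```

```text
t: 15.1
position: [0.6388, -0.0757, 0.0213]
tcp_rot: [0.708, 0.707, 0.0, 0.001]
contact_force: [-0.0, -1.5, -0.8]
opening: 0.046
t: 15.6
position: [0.6386, -0.0747, 0.0206]
tcp_rot: [0.707, 0.707, 0.0, 0.0]
contact_force: [0.1, -0.1, 0.6]
opening: 0.0676
t: 16.1
position: [0.6403, -0.0751, 0.1244]
tcp_rot: [0.707, 0.707, 0.001, 0.002]
contact_force: [0.3, 0.0, -0.0]
opening: 0.0939
side [ 0.64180896 -0.07553856  0.12719611]
red [163. 212.] 254 [0.4533 0.255 ]
red [179. 290.] 64 [0.6427 0.0796]
red [200. 306.] 470 [ 0.6393 -0.0488]
wrist [ 0.64103481 -0.07538098  0.12465502]
red [ 13. 260.] 707 [0.6484 0.0879]
red [106. 255.] 1118 [0.644  0.0104]
red [194. 249.] 1639 [ 0.6386 -0.0738]
```

```bash
python3 -m creep '[[[-1,44,-23,0,0,0,0],[-1,88,-46,0,0,0,0],[-1,132,-69,0,0,0,0],[-1,176,-92,0,0,0,0],[-1,220,-115,0,0,0,0]]]';  python3 -m creep '[[[-1,44,-23,0,0,0,0],[-1,88,-46,0,0,0,0],[-1,134,-70,0,0,0,0],[-1,134,-70,0,0,0,0],[-1,134,-70,0,0,0,0]]]'
python3 - <<'E'
from h import *
p=capture("wrist"); o=sensors.get_obs(); print(o["position"],o["tcp_rot"])
for c,A in blobs(p,redmask(p["img"]),30): print("red",np.round(c),A,np.round(fit(p,c,rings("l"))[0],4))
cv2.imwrite("pics/w5.png",p["img"])
E
```

```text
t: 16.7
position: [0.5211, 0.1467, 0.1183]
tcp_rot: [0.707, 0.707, -0.001, -0.001]
contact_force: [1.3, 0.6, -0.3]
opening: 0.0943
t: 17.2
position: [0.4521, 0.2797, 0.1188]
tcp_rot: [0.706, 0.708, -0.001, -0.0]
contact_force: [0.0, -0.4, 0.6]
opening: 0.0944
[0.45289655 0.27882661 0.11910052] [ 7.06918153e-01  7.07294646e-01 -9.75911935e-04 -2.38135370e-04]
red [198. 258.] 2490 [0.4565 0.2775]
```

View pics/w5.png

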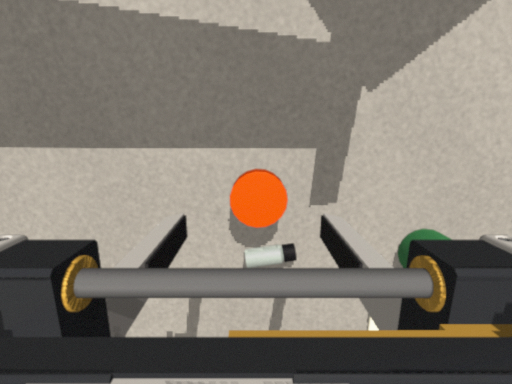

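L is at (198,258), slightly right of the finger centre; the lying vial (255,270) is clear of the finger planes.

```bash
python3 -m creep '[[[-1,-1,3,40,0,0,0],[-1,-1,3,80,0,0,0],[-1,-1,3,107,0,0,0],[-1,-1,3,107,0,0,0],[1,-1,3,107,0,0,0]]]'; python3 -m creep '[[[1,0,0,0,0,0,0],[1,0,0,0,0,0,0],[1,0,0,0,0,0,0],[1,0,0,0,0,0,0],[1,0,0,0,0,0,0]]]';python3 -m creep '[[[1,0,0,0,0,0,0],[1,0,0,0,0,0,0],[1,0,0,-20,0,0,0],[1,0,0,-60,0,0,0],[1,0,0,-90,0,0,0]]]'
```

```text
t: 17.75
position: [0.4571, 0.2772, 0.0134]
tcp_rot: [0.708, 0.706, -0.0, -0.0]
contact_force: [-0.5, -0.0, -0.5]
opening: 0.0892
t: 18.25
position: [0.457, 0.2786, 0.0143]
tcp_rot: [0.707, 0.707, 0.001, 0.0]
contact_force: [-1.3, -0.6, 4.0]
opening: 0.0574
t: 18.75
position: [0.4562, 0.2783, 0.1045]
tcp_rot: [0.707, 0.707, -0.0, -0.0]
contact_force: [0.7, 0.4, -1.2]
opening: 0.0571
```

```bash
python3 -m creep '[[[1,-40,17,0,0,0,0],[1,-80,34,0,0,0,0],[1,-120,52,0,0,0,0],[1,-160,69,0,0,0,0],[1,-200,86,0,0,0,0]]]';  python3 -m creep '[[[1,-40,17,0,0,0,0],[1,-80,34,0,0,0,0],[1,-120,52,0,0,0,0],[1,-160,69,0,0,0,0],[1,-200,86,0,0,0,0]]]'; python3 -m creep '[[[1,-30,14,0,0,0,0],[1,-30,14,0,0,0,0],[1,-30,14,0,0,0,0],[1,-30,14,0,0,0,0]]]'
python3 - <<'E'
from h import *
for n in ("side","wrist"):
    p=capture(n); o=sensors.get_obs(); zc=o["position"][2]; print(n,o["position"])
    for c,A in blobs(p,redmask(p["img"]),30):
        print("red",np.round(c),A,np.round(fit(p,c,rings("l",zc-.0135))[0],4))
E
```

```text
t: 19.25
position: [0.5425, 0.0768, 0.1029]
tcp_rot: [0.707, 0.707, -0.0, -0.0]
contact_force: [1.1, 1.1, -1.3]
opening: 0.0576
t: 19.75
position: [0.6284, -0.1232, 0.1026]
tcp_rot: [0.707, 0.707, -0.0, -0.001]
contact_force: [0.0, -0.8, -1.2]
opening: 0.0571
t: 20.15
position: [0.6417, -0.1503, 0.1026]
tcp_rot: [0.707, 0.707, -0.0, -0.001]
contact_force: [0.4, 0.4, -0.7]
opening: 0.0572
side [ 0.64176045 -0.15015371  0.10286632]
red [178. 290.] 73 [ 0.5853 -0.0677]
red [195. 318.] 964 [ 0.6121 -0.166 ]
wrist [ 0.64190128 -0.15018537  0.10305037]
red [ 15. 256.] 1266 [ 0.6429 -0.0288]
red [117. 250.] 2381 [ 0.6395 -0.0789]
red [232. 253.] 5992 [ 0.6414 -0.1471]
```

```bash
python3 -m creep '[[[1,-3,0,40,0,0,0],[1,-3,0,65,0,0,0],[1,-3,0,76,0,0,0],[1,-3,0,76,0,0,0],[1,-3,0,78,0,0,0]]]'; python3 -m creep '[[[1,0,0,0,0,0,0],[-0.25,0,0,0,0,0,0],[-0.4,0,0,0,0,0,0],[-0.6,0,0,0,0,0,0],[-0.8,0,0,0,0,0,0]]]'; python3 -m creep '[[[-1,0,0,0,0,0,0],[-1,0,0,0,0,0,0],[-1,0,0,-40,0,0,0],[-1,0,0,-80,0,0,0],[-1,0,0,-120,0,0,0]]]';  python3 - <<'E'
from h import *
for n in ("wrist",):
    p=capture(n); o=sensors.get_obs(); print(n,o["position"])
    for c,A in blobs(p,redmask(p["img"]),30):
        print("red",np.round(c),A,np.round(fit(p,c,rings("l",.011))[0],4))
E
```

```text
t: 20.75
position: [0.6433, -0.1544, 0.0265]
tcp_rot: [0.707, 0.707, 0.0, 0.001]
contact_force: [-0.6, -0.3, -0.7]
opening: 0.0573
t: 21.25
position: [0.6427, -0.1548, 0.0257]
tcp_rot: [0.707, 0.707, 0.0, 0.0]
contact_force: [1.4, -0.0, -0.6]
opening: 0.0783
t: 21.75
position: [0.6421, -0.1545, 0.1464]
tcp_rot: [0.707, 0.707, -0.0, -0.0]
contact_force: [1.5, -0.6, -0.5]
opening: 0.0941
wrist [ 0.6463742  -0.15617803  0.15530577]
red [ 21. 255.] 1300 [0.6439 0.0085]
red [114. 250.] 1750 [ 0.6384 -0.0748]
red [194. 254.] 2250 [ 0.6425 -0.1559]
```

```bash
python3 -m creep '[[[-1,0,-50,-30,0,0,0],[-1,0,-100,-60,0,0,0],[-1,0,-150,-60,0,0,0],[-1,0,-150,-60,0,0,0],[-1,0,-150,-60,0,0,0]]]'
python3 - <<'E'
from h import *
a,b=capture("scene"),capture("side")
for p in (a,b):
    h=cv2.cvtColor(p["img"],cv2.COLOR_BGR2HSV)
    for k,c in dict(xs=(.6474,.0927),s=(.6427,.0110),m=(.638,-.0744),l=(.642,-.152)).items():
        print(k,[(round(d["conf"],2),np.round(at_z(p,d["location"],.011+D[k][0]/2)[:2]-c,4).tolist()) for d in nets.landmark_of(p,f"stopper_{k}_mid")[:2]])
cv2.imwrite("pics/fin.png",np.hstack([cv2.resize(a["img"][170:290,180:380],None,fx=2,fy=2),cv2.resize(b["img"][150:270,200:380],None,fx=2,fy=2)]))
cv2.imwrite("pics/fin2.png",b["img"])
print(sensors.get_obs()["position"])
E
```

```text
t: 22.3
position: [0.4913, -0.1547, 0.2059]
tcp_rot: [0.708, 0.707, 0.0, 0.001]
contact_force: [0.2, 0.1, -0.4]
opening: 0.0941
xs [(0.48, [-0.0041, 0.0016])]
s [(0.66, [0.004, -0.0019])]
m [(0.68, [-0.1425, -0.3078]), (0.64, [-0.2362, -0.305])]
l [(0.83, [0.0095, 0.0055]), (0.36, [0.0031, 0.1578])]
xs [(0.67, [0.0044, 0.0106])]
s [(0.69, [0.0125, -0.0009])]
m [(0.94, [-0.3077, -0.1988]), (0.77, [-0.0041, 0.0015])]
l [(0.88, [0.0058, -0.0002])]
[ 0.49272762 -0.15460981  0.20504149]
```

View pics/fin.png

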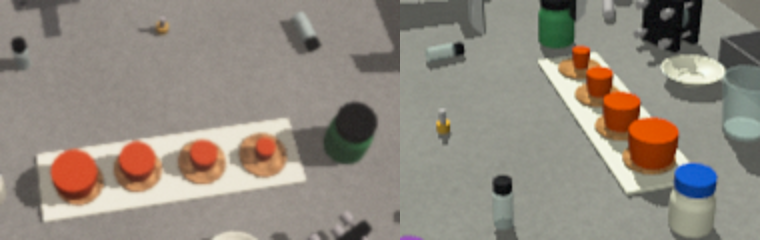

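View pics/fin2.png

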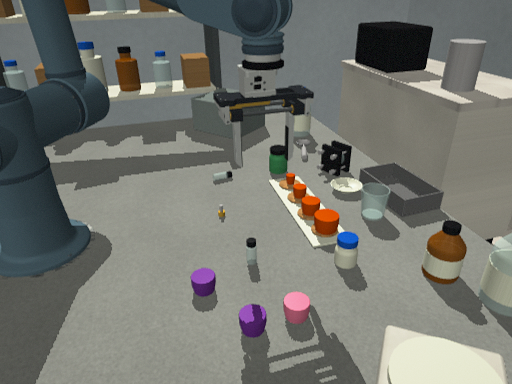

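All four stoppers stand upright on the discs in size order, the smallest next to the green jar. The vial is standing at about (252,251), and the arm is clear.

```bash
python3 -c "
from cell import ticket; print(ticket.finish_job())"
```

```text
the job is handed in; nothing more can be done
None
```

I placed all four stoppers, and the job is handed in; it reported no verdict. From the green jar end they stand smallest on pad d, then c, b, and the largest on pad a. It took about 22 s of the 90 s allowed.

- **Positions:** fits to the stopper outlines in the wrist camera put each stopper within about 1 to 4 mm of its disc centre; the limit is 14 mm. The 4 mm is the largest stopper, measured while the arm was still moving. Its release position suggests about 3 mm.
- **Final pictures:** all four stand wide end up in the right order. The glass vial is upright, the pink and purple look-alikes are where they were, and the arm is clear of everything.
- **Checks that disagreed:** the trained network's final point estimates were rougher, up to 12.5 mm off for the second smallest in the side view. Its top guess for the second largest was one of the look-alikes in both views. Side-view outline fits were also unreliable wherever neighbouring stoppers merged. I relied on the wrist camera fits and the pictures instead.

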